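# Lengthen the tile wiper's telescopic pole by one hole

### The arm

A 6-joint arm with a two-finger parallel gripper is mounted at the origin on the work surface. World frame = base frame: x ahead of the robot, y to its left, z up, the work surface at z = 0. Lengths are in m, angles in rad, forces in N, time in s.
With the tool pointing down it reaches from about 0.375 to 0.9 m from the base axis. Payload 3.1 kg.
Tool frame: the origin (TCP) lies midway between the tips of the shut fingers; the grasp point (between the pads) lies 19 mm behind it; z points along the fingers, y is the line along which they close (so a half turn about z gives the same grasp; the last joint's range is limited). The gripper opens to 87 mm and grips with 3 to 60 N. Pads are 19 mm wide; open, the fingers measure 117 mm over their backs; the gripper's body (75 mm by 190 mm) begins 51 mm behind the grasp point.
Start: joints at [-1.381, 0.527, 1.433, -0, 1.181, -0.178], TCP at [0.225, -0.583, 0.196] pointing down, gripper open.
Joint ranges: [-3.08, 3.08], [-0.75, 2.2], [0.22, 2.44], [-1.43, 4.57], [0, 2.65], [-2.85, 2.85]. Speed limits (rad/s): [2.79, 2.79, 3.14, 3.14, 3.14, 3.14].

### API

Orientations are given as a unit quaternion [x, y, z, w].
In Python, from rig import get_obs, cams, job gives the robot as it stands.
- The arm moves only by the tool servo_tool, never from a script. Its argument "moves" is text: rows parted by semicolons, each of 5 numbers parted by spaces: the shift along the tool's x, y, z in m, then the turn about the tool's z in degrees, then the finger opening in m, from 0 to 0.087. In form: dx dy dz spin claw; .... A call has 1 to 10 rows; each row is the pose to reach, as a shift and turn from the pose commanded when the call began, along the tool's axes at that moment; what a row does not reach only later rows make up. A row lasts 1/12 s, in which the tool goes at most 41.7 mm and 7.16 degrees, less where a joint would pass 70% of its speed; a pose out of reach is approached as far as the arm can. A call with a gripper value outside its range is refused whole. The fingers move at their own pace and stop on an object; "grip_force" is the grip in N (left out, the last holds). Time passes only in rows, so rows that repeat a pose let the fingers close. It gives the time, the measured TCP pose, the force, the opening and the grip force at its end, in the units of the state.
- get_obs(): the state, without advancing time (a new reading comes with each control period).
- cams.camera(name): name is "side" or "top" or "wrist"; returns the picture (420x560x3 uint8, blue, green, red); there is no depth.
- cams.camera_model(name): a dict with "fx", "fy", "cx", "cy" (pixels), "dist" ([k1, k2, p1, p2, k3] as OpenCV has them; the pictures are not rectified), "R" (3x3) and "t" (3): a world point X has camera coordinates R X + t. Camera axes: x right, y down, z forward; pixel columns grow to the right and rows downward; lengths in m; the calibration is good to about 2 mm. A picture is of the moment at which its call begins: read the wrist's pose just before it. camera_model takes no time and is no camera call; for the wrist camera it gives the pose at the moment of the call.
- job.hand_in(): hands the job in; it is judged then, once.
The state is a dict: "time": time; "q": joint angles; "joint_velocities": joint speeds; "joint_torque": joint torques, N m; "position": TCP position; "tool_rot": TCP orientation; "ft_force": force on the tool from outside, world axes, zero at the start; "moment": the same for the moment, N m; "grip_width": finger opening in m; "grip_force": force on a finger pad.
Only numpy, scipy, OpenCV 4.12 (cv2) and the standard library are available. Lean on these libraries where they do the work, as an engineer would, in place of code of your own. Each camera call takes 0.05 s, during which the arm holds its last target. There are 200 camera calls.

### The job

The pole of the tile wiper (the one with the wide flat head) is one hole too short. Squeeze its spring button flush with the tube and slide the tube, with the wiper head, away from the hand grip to the next hole, until the button pops out there and locks it. Leave the round brush's pole at its present length, and let go.

Things in the scene. Friction and masses are not known exactly. Their poses are not given: they have to be found in the camera images.
- wiper_grasp (a point): Point on the axis of the tile wiper's pole, level with its button, 60 mm above the table; fixed to the rest, stays put. x: level along the pole from hand grip to head (lengthening), y: level, to the button's side, z up. Outer tube: aluminium, 28 mm across, ending in a flat grey head 120 mm wide. The fixed rest (clamp 160 mm behind, 76 mm high; low rest 90 mm ahead) holds the inner tube.
- wiper_pin (a joint): Travel in m of the steel button, 14 mm across, domed, on the fixed inner tube: 0 out (sticks out 8 mm on the y side, locks the tube), 0.008 flush. 5 N makes it flush: squeeze tube and button (36 mm) across, a finger on each side. The tube, still held, then slides on; the button stays behind under its wall and springs out at the next hole.
- wiper_tube (a joint): How far the wiper pole's outer tube, with the head, is slid out, in m: 0 at the start, 0.040 at the next hole of the longer pole, then every 0.040; negative is shorter. Needs 2 N when the button is in. The button has 2.5 mm play in a hole and stops the tube there. Under it are 34 mm free down to the rest's wooden board, 70 mm wide.
- brush_tube (a joint): The same tube travel of the other pole, whose head is a round wooden brush 54 mm across; same build, on its own rest, to one side: 0 at the start, to be left there.

How it is judged:
On the way:
1. the wiper pole's button is pushed in at least 6.5 mm (value of joint wiper_pin above 0.0065 m), for 0.05 s.
At the end, for the whole second after the job is handed in: The wiper pole's tube stands one hole longer (40 mm, within 5 mm) with its button sprung out through that hole (pushed in less than 3 mm), and the brush pole's tube is within 10 mm of where it was (value of joint wiper_tube between 0.035 and 0.045 m and value of joint wiper_pin below 0.003 m and value of joint brush_tube between -0.01 and 0.01 m); the robot touches nothing.
It fails at once if the brush pole's tube is slid more than 20 mm (value of joint brush_tube above 0.02 m or value of joint brush_tube below -0.02 m).
It also fails if it takes over 29 s, if anything falls off the work surface, if the arm or the gripper's body presses on something with over 40 N, if the wrist force passes 120 N, or if a joint passes its speed limit or range.

## Working session

There is one attempt and no reset: what is moved stays moved. The work goes in short steps, Python scripts to look and compute and a tool call to move; the robot and the scene stay as the last step left them, time stands still between calls to the robot, and variables do not carry over. Pictures are saved under pics/ and viewed, at most 10 in all, crops included, and the job is handed in when it is done.

Besides the shell and the picture viewer there is one more tool, called after "Call:" as name(argument=value, ...) on one line, values as JSON. servo_tool: Moves the arm, as the interface text tells. Its arguments: {"type":"object","properties":{"moves":{"type":"string"},"grip_force":{"type":"number"}},"required":["moves"]}

```bash
mkdir -p pics; python3 - <<'E'
from rig import get_obs,cams
import cv2,numpy as np
o=get_obs();print(o['time'],o['position'],o['tool_rot'])
a=cams.camera('top');b=cams.camera('side')
cv2.imwrite('pics/top.png',a);cv2.imwrite('pics/side.png',b)
for n in('top','side','wrist'):
  m=cams.camera_model(n);print(n,{k:np.round(v,4).tolist() for k,v in m.items()})
E
```

```text
0.0 [ 0.22515479 -0.58219787  0.19517661] [ 9.83049052e-01  1.83339579e-01 -2.40828223e-05 -1.07719643e-03]
top {'fx': 379.8685, 'fy': 379.8685, 'cx': 279.2847, 'cy': 206.0097, 'dist': [-0.0514, 0.0, 0.0, 0.0, 0.0], 'R': [[0.0069, -0.9999, -0.012], [-0.9871, -0.0049, -0.1603], [0.1602, 0.013, -0.987]], 't': [0.0135, 0.5506, 0.6556]}
side {'fx': 381.4944, 'fy': 381.4944, 'cx': 277.8918, 'cy': 202.2822, 'dist': [0.0005, 0.0, 0.0, 0.0, 0.0], 'R': [[-0.9913, -0.1312, -0.0115], [-0.0605, 0.531, -0.8452], [0.117, -0.8371, -0.5343]], 't': [0.5315, 0.1187, 0.6392]}
wrist {'fx': 347.9019, 'fy': 347.9019, 'cx': 280.8535, 'cy': 208.651, 'dist': [-0.0425, 0.0, 0.0, 0.0, 0.0], 'R': [[0.3603, -0.9328, -0.0025], [-0.8974, -0.3473, 0.272], [-0.2546, -0.0957, -0.9623]], 't': [-0.6237, -0.033, 0.3911]}
```

View pics/top.png

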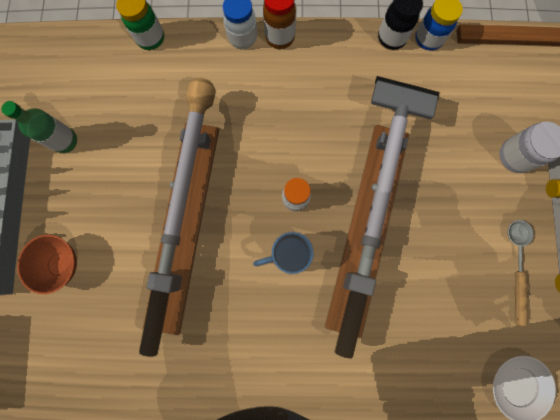

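View pics/side.png

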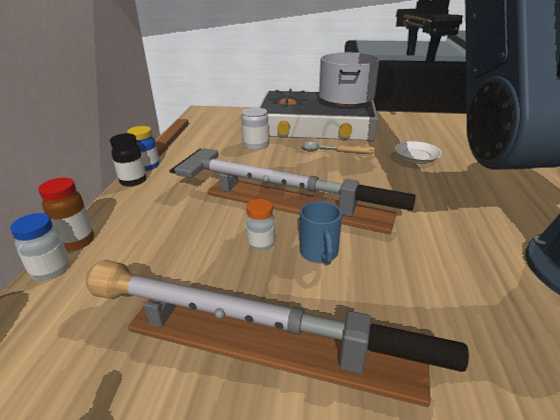

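The wiper is the right-hand pole in the top view: head at (405,98), clamp at (361,284). In the side view it is the far pole. I'll enlarge both to find the button.

```bash
python3 - <<'E'
import cv2,numpy as np
a=cv2.imread('pics/top.png')[70:300,320:450];b=cv2.imread('pics/side.png')[140:230,160:420]
A=cv2.resize(a,None,fx=2.6,fy=2.6,interpolation=3);B=cv2.resize(b,None,fx=3,fy=3,interpolation=3)
B=cv2.resize(b,(460*1,int(90*460/260)),interpolation=3)
c=cv2.imread('pics/side.png')[150:205,200:350];C=cv2.resize(c,(450,165),interpolation=3)
o=np.zeros((600,800,3),np.uint8);o[:A.shape[0],:A.shape[1]]=A;o[:B.shape[0],340:800]=B;o[200:365,340:790]=C
cv2.imwrite('pics/crop.png',o)
E
```

```text
(no output)
```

View pics/crop.png

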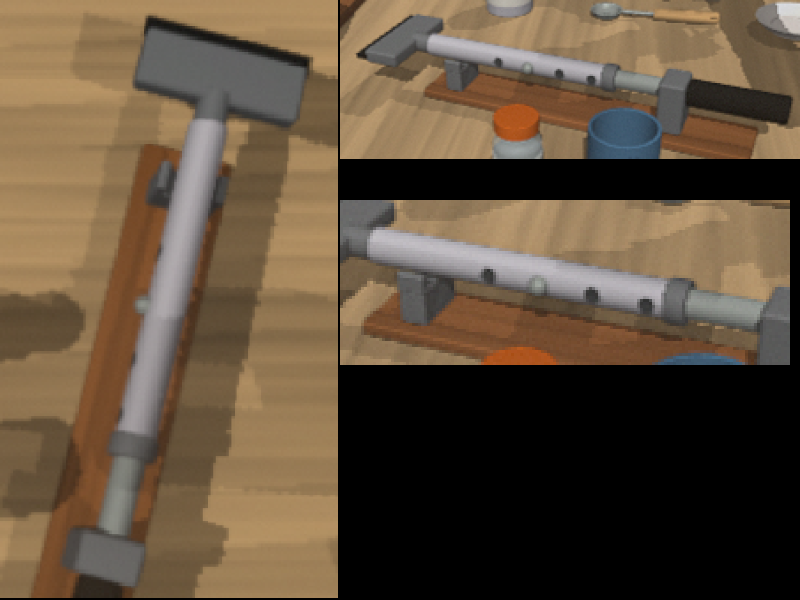

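The button is at top px (374.2,187.3) and side px (266,178.7), on the +y side. The collar is at top (371.2,240.4) and side (313,183.3). The head end of the tube is at top (399.6,116.2) and side (209.3,165).

```bash
cat > h.py <<'E'
import cv2,numpy as np
def tri(ms,ps):
    P=[np.c_[m['R'],m['t']] for m in ms]
    u=[cv2.undistortPoints(np.array([[p]],float),np.array([[m['fx'],0,m['cx']],[0,m['fy'],m['cy']],[0,0,1]]),np.array(m['dist'])).reshape(2,1) for m,p in zip(ms,ps)]
    X=cv2.triangulatePoints(P[0],P[1],u[0],u[1])[:,0];return X[:3]/X[3]
def proj(m,X):
    return cv2.projectPoints(np.array(X,float).reshape(-1,1,3),cv2.Rodrigues(np.array(m['R']))[0],np.array(m['t'],float),np.array([[m['fx'],0,m['cx']],[0,m['fy'],m['cy']],[0,0,1]]),np.array(m['dist']))[0][:,0]
def onz(m,p,z):
    u=cv2.undistortPoints(np.array([[p]],float),np.array([[m['fx'],0,m['cx']],[0,m['fy'],m['cy']],[0,0,1]]),np.array(m['dist'])).ravel()
    R=np.array(m['R']);d=R.T@np.r_[u,1];c=-R.T@np.array(m['t']);return c+d*(z-c[2])/d[2]
E
python3 - <<'E'
from h import *
from rig import cams
from scipy.spatial.transform import Rotation as Ro
from rig import get_obs
t,s=cams.camera_model('top'),cams.camera_model('side')
for n,a,b in [('btn',(374.2,187.3),(266,178.7)),('collar',(371.2,240.4),(313,183.3)),('head',(399.6,116.2),(209.3,165))]:
    X=tri([t,s],[a,b]);print(n,X.round(4),(proj(t,X)-a).round(1),(proj(s,X)-b).round(1))
c=onz(t,(371.2,240.4),.06);h=onz(t,(399.6,116.2),.06);b=onz(t,(374.2,187.3),.06);print(c,h,b)
x=(h-c)/np.linalg.norm(h-c);print('yaw',np.degrees(np.arctan2(x[1],x[0])));y=np.array([-x[1],x[0],0])
print('along/off',(b-c)@x,(b-c)@y);g=c+x*((b-c)@x);print('grasp',g)
o=get_obs();R=Ro.from_quat(o['tool_rot']).as_matrix();print(R.round(4));print('tool shift to TCP z .045',R.T@(g-[0,0,.019]-o['position']))
E
```

```text
btn [ 0.5823 -0.1557  0.0601] [[0.  0.5]] [[-0.4 -0.1]]
collar [ 0.4844 -0.147   0.0601] [[-0.   1.4]] [[-1.2 -0.2]]
head [ 0.721  -0.2095  0.0577] [[0.  0.2]] [[-0.1 -0. ]]
[ 0.48693726 -0.14717873  0.06      ] [ 0.72037468 -0.20873262  0.06      ] [ 0.58330964 -0.15567226  0.06      ]
yaw -14.771791598190111
along/off 0.09535277285146584 0.01635922362444126
grasp [ 0.57913853 -0.1714908   0.06      ]
[[ 9.328e-01  3.605e-01 -4.000e-04]
 [ 3.605e-01 -9.328e-01  2.000e-03]
 [ 3.000e-04 -2.000e-03 -1.000e+00]]
tool shift to TCP z .045 [ 0.47815588 -0.25523952  0.15491483]
```

Call:
servo_tool(moves="0.03 -0.016 0 0 0.087; 0.068 -0.036 0 0 0.087; 0.102 -0.055 0 0 0.087; 0.136 -0.073 0 0 0.087; 0.17 -0.091 0 0 0.087; 0.204 -0.109 0 0 0.087; 0.238 -0.127 0 0 0.087; 0.272 -0.145 0 0 0.087; 0.306 -0.163 0 0 0.087; 0.335 -0.179 0 0 0.087", grip_force=20)

```text
time: 0.93
position: [0.4744, -0.2928, 0.1958]
tool_rot: [0.983, 0.184, -0.0, -0.0]
ft_force: [0.4, 0.0, -0.7]
grip_width: 0.0873
grip_force: 0.0
```

Call:
servo_tool(moves="0.024 -0.012 0 5 0.087; 0.048 -0.025 0 11 0.087; 0.072 -0.038 0 17 0.087; 0.096 -0.05 0 23 0.087; 0.12 -0.064 0.01 29 0.087; 0.143 -0.076 0.02 35.9 0.087; 0.143 -0.076 0.02 35.9 0.087; 0.143 -0.076 0.02 35.9 0.087")

```text
time: 1.6
position: [0.579, -0.1713, 0.175]
tool_rot: [0.992, -0.126, -0.001, -0.0]
ft_force: [-0.6, -0.3, -0.8]
grip_width: 0.0873
grip_force: 0.0
```

```bash
python3 - <<'E'
from h import *
from rig import cams,get_obs
from scipy.spatial.transform import Rotation as Ro
o=get_obs();m=cams.camera_model('wrist');a=cams.camera('wrist');cv2.imwrite('pics/w1.png',a)
R=Ro.from_quat(o['tool_rot']).as_matrix()
print(o['time'],o['position'],o['joint_velocities'].max() if hasattr(o['joint_velocities'],'max') else '',R.round(3),o['ft_force'])
print('shift',R.T@(np.array([.579,-.1715,.041])-o['position']),'yaw',np.degrees(np.arctan2(R[1,0],R[0,0])))
print('grasp px',proj(m,[.579,-.1715,.06]),proj(m,[.583,-.1545,.06]))
import pickle;pickle.dump(m,open('w1.pkl','wb'))
E
```

```text
1.6 [ 0.57899369 -0.17130301  0.17496047] 0.0022464351597728718 [[ 0.968 -0.251 -0.002]
 [-0.251 -0.968  0.001]
 [-0.003 -0.    -1.   ]] [-0.5672094  -0.32434154 -0.81110694]
shift [0.00040758 0.00021407 0.13395983] yaw -14.53129173556933
grasp px [[281.11781269 195.85638183]] [[261.66925733 196.28261906]]
```

View pics/w1.png

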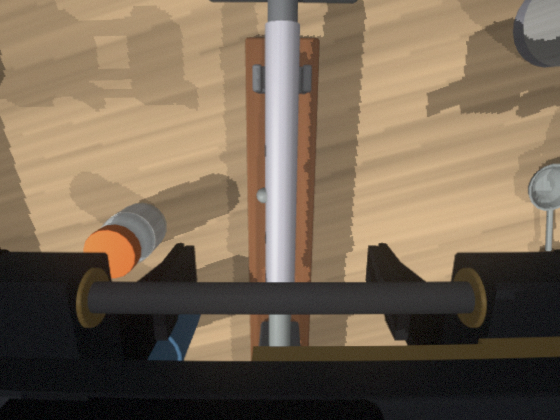

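The wrist view shows the button at (262,196.5), against a predicted (261.7,196.3), and the tube axis at u≈281.5, so the aim is confirmed. Next: descend and squeeze.

Call:
servo_tool(moves="0 0 0.03 0 0.087; 0 0 0.06 0 0.087; 0 0 0.09 0 0.087; 0 0 0.115 0 0.087; 0 0 0.134 0 0.087; 0 0 0.134 0 0.087; 0 0 0.134 0 0.06; 0 0 0.134 0 0.05; 0 0 0.134 0 0.045; 0 0 0.134 0 0.042", grip_force=20)

```text
time: 2.48
position: [0.5804, -0.1736, 0.044]
tool_rot: [0.992, -0.129, 0.002, 0.001]
ft_force: [0.4, 0.4, 0.2]
grip_width: 0.0678
grip_force: 0.0
```

Call:
servo_tool(moves="0 0 0 0 0.036; 0 0 0 0 0.03; 0 0 0 0 0.02; 0 0 0 0 0.02; 0 0 0 0 0.02; 0 0 0 0 0.02", grip_force=20)

```text
time: 2.98
position: [0.5792, -0.1727, 0.0421]
tool_rot: [0.992, -0.128, -0.0, -0.0]
ft_force: [0.4, -0.1, 0.5]
grip_width: 0.0284
grip_force: 0.0
```

Call:
servo_tool(moves="0 0 0 0 0.02; 0 0 0 0 0.02; 0 0 0 0 0.02; 0 0 0 0 0.02")

```text
time: 3.32
position: [0.5795, -0.1713, 0.0419]
tool_rot: [0.992, -0.129, 0.0, -0.001]
ft_force: [3.0, 3.8, -0.0]
grip_width: 0.0205
grip_force: 13.2
```

The opening of 20.5 mm is too small for a 28 mm tube, so I'll take a look.

```bash
python3 - <<'E'
from h import *
from rig import cams,get_obs
o=get_obs();print(o['time'],o['position'],o['grip_width'],o['grip_force'],o['ft_force'],o['moment'])
a=cams.camera('wrist');b=cams.camera('side');t=cams.camera('top')
B=cv2.resize(b[120:220,190:340],(600,400),interpolation=3)
o=np.zeros((600,800,3),np.uint8)
o[:300,:400]=cv2.resize(a,(400,300));o[:300,400:]=cv2.resize(t[100:280,280:520],(400,300));o[300:,:450]=cv2.resize(b[120:220,190:340],(450,300),interpolation=3)
cv2.imwrite('pics/g1.png',o)
E
```

```text
3.3167 [ 0.57953708 -0.17125081  0.04192005] 0.02051654028379329 13.24803082505241 [ 2.99026992e+00  3.75358448e+00 -1.20365649e-03] [ 0.87715072 -0.35251222 -0.03309415]
```

View pics/g1.png

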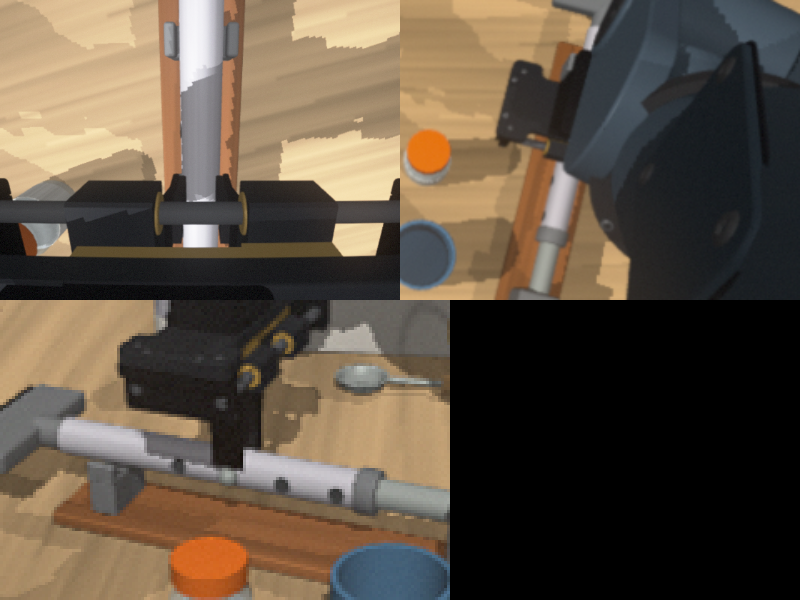

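```bash
python3 - <<'E'
from h import *
from rig import cams,get_obs
s=cams.camera_model('side');w=cams.camera_model('wrist')
g=np.array([.5795,-.1713,0]);y=np.array([.251,.968,0]);x=np.array([.968,-.251,0])
for off in(.010,.0175,.025):
  for z in(.042,.05,.06,.07,.08):
    print(off,z,proj(s,g+off*y+[0,0,z]).round(1), proj(w,g+off*y+[0,0,z]).round(1))
print('x+-9.5',proj(s,g+.025*y-.0095*x+[0,0,.06]),proj(s,g+.025*y+.0095*x+[0,0,.06]))
b=cams.camera('side');cv2.imwrite('pics/g2.png',cv2.resize(b[140:200,230:320],(765,510),interpolation=2))
E
```

```text
0.01 0.042 [[266.4 184.7]] [[263.5 243.7]]
0.01 0.05 [[266.3 181.5]] [[262.8 249. ]]
0.01 0.06 [[266.2 177.3]] [[261.8 256.2]]
0.01 0.07 [[266.  173.2]] [[260.7 264.3]]
0.01 0.08 [[265.9 168.9]] [[259.4 273.2]]
0.0175 0.042 [[265.  186.3]] [[250.6 243.7]]
0.0175 0.05 [[264.9 183.1]] [[249.3 249. ]]
0.0175 0.06 [[264.7 178.9]] [[247.6 256.3]]
0.0175 0.07 [[264.6 174.7]] [[245.8 264.3]]
0.0175 0.08 [[264.5 170.5]] [[243.7 273.3]]
0.025 0.042 [[263.6 188. ]] [[237.7 243.8]]
0.025 0.05 [[263.5 184.7]] [[235.9 249.1]]
0.025 0.06 [[263.3 180.5]] [[233.5 256.3]]
0.025 0.07 [[263.2 176.3]] [[230.9 264.3]]
0.025 0.08 [[263.  172.1]] [[227.9 273.3]]
x+-9.5 [[267.47019019 181.33427109]] [[259.17396725 179.76059432]]
```

View pics/g2.png

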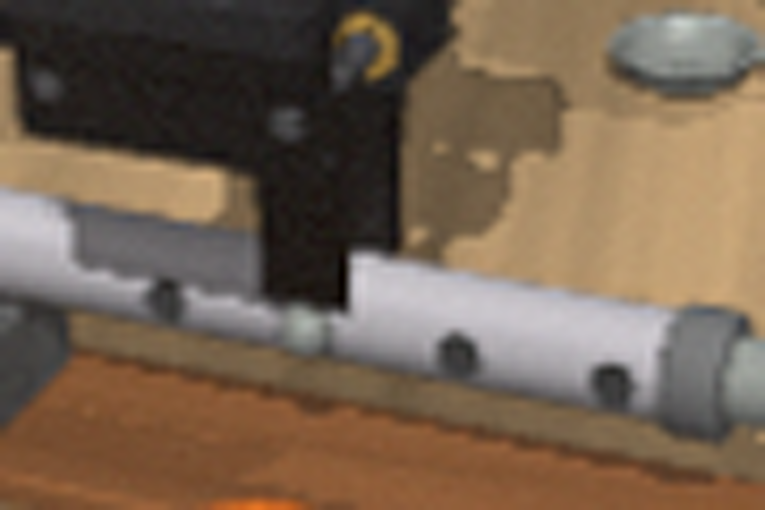

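The fingertip bottom is at px (266,175.9), which gives z≈0.070, so it pinches only the upper part of the tube, with the button visible just below at (266,178.5). The tips are about 25 mm higher than the TCP reading implies. Opening, lowering 20 mm (still clear of the board either way) and rechecking.

Call:
servo_tool(moves="0 0 0 0 0.087; 0 0 0 0 0.087; 0 0 0 0 0.087; 0 0 0 0 0.087; 0 0 0 0 0.087; 0 0 0 0 0.087; 0 0 0.007 0 0.087; 0 0 0.014 0 0.087; 0 0 0.02 0 0.087; 0 0 0.02 0 0.087")

```text
time: 4.35
position: [0.5779, -0.1722, 0.0203]
tool_rot: [0.992, -0.129, -0.002, -0.001]
ft_force: [-0.4, -0.4, 0.4]
grip_width: 0.079
grip_force: 0.0
```

```bash
python3 - <<'E'
from h import *
from rig import cams,get_obs
o=get_obs();print(o['time'],o['position'],o['grip_width'],o['grip_force'],o['ft_force'],o['moment'])
b=cams.camera('side');w=cams.camera('wrist')
o=np.zeros((600,800,3),np.uint8);o[:340,:510]=cv2.resize(b[130:210,220:340],(510,340),interpolation=2)
o[340:,:560]=cv2.resize(w[160:290],(560,260),interpolation=2)[:260]
cv2.imwrite('pics/g3.png',o)
s=cams.camera_model('side');p=np.array([.5795,-.1713,0]);y=np.array([.251,.968,0])
for off in(.0435,.0585):
  for z in(.03,.05,.07):print(off,z,proj(s,p+off*y+[0,0,z]).round(1))
E
```

```text
4.35 [ 0.57792046 -0.17216293  0.02025202] 0.07904850623520117 0.0 [-0.42219131 -0.44588265  0.42128887] [0.03119983 0.03844707 0.01076339]
0.0435 0.03 [[260.2 197.1]]
0.0435 0.05 [[259.8 188.8]]
0.0435 0.07 [[259.5 180.4]]
0.0585 0.03 [[257.2 200.6]]
0.0585 0.05 [[256.8 192.3]]
0.0585 0.07 [[256.4 183.8]]
```

View pics/g3.png

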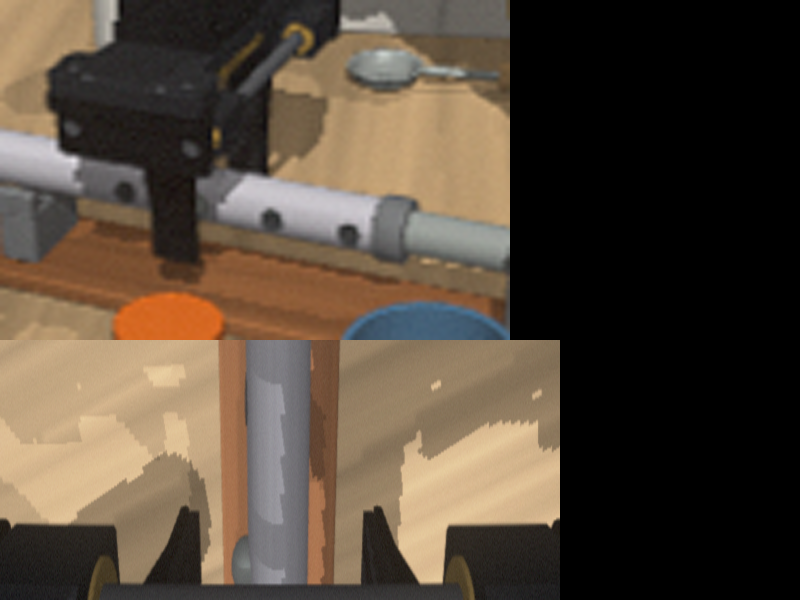

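The tip bottom is at px (262,191), which gives z≈0.046. Lowering 4 mm more, then closing.

Call:
servo_tool(moves="0 0 0.004 0 0.07; 0 0 0.004 0 0.05; 0 0 0.004 0 0.04; 0 0 0.004 0 0.02; 0 0 0.004 0 0.02; 0 0 0.004 0 0.02; 0 0 0.004 0 0.02; 0 0 0.004 0 0.02; 0 0 0.004 0 0.02; 0 0 0.004 0 0.02", grip_force=25)

```text
time: 5.28
position: [0.5796, -0.1716, 0.0182]
tool_rot: [0.992, -0.129, 0.0, -0.001]
ft_force: [5.7, 15.7, 0.6]
grip_width: 0.0286
grip_force: 8.8
```

Call:
servo_tool(moves="0 0 0 0 0.02; 0 0 0 0 0.02; 0 0 0 0 0.02; 0 0 0 0 0.02")

```text
time: 5.62
position: [0.5797, -0.1711, 0.0182]
tool_rot: [0.992, -0.129, 0.0, -0.001]
ft_force: [3.6, 5.3, 1.5]
grip_width: 0.0273
grip_force: 25.0
```

Call:
servo_tool(moves="0.004 0 0 0 0.02; 0.008 0 0 0 0.02; 0.012 0 0 0 0.02; 0.016 0 0 0 0.02; 0.02 0 0 0 0.02; 0.024 0 0 0 0.02; 0.028 0 0 0 0.02; 0.031 0 0 0 0.02; 0.034 0 0 0 0.02; 0.034 0 0 0 0.02")

```text
time: 6.45
position: [0.6127, -0.18, 0.0182]
tool_rot: [0.992, -0.129, 0.0, -0.001]
ft_force: [2.2, 5.5, 1.7]
grip_width: 0.0274
grip_force: 25.0
```

Call:
servo_tool(moves="0.002 0 0 0 0.02; 0.004 0 0 0 0.02; 0.006 0 0 0 0.02; 0.007 0 0 0 0.02; 0.007 0 0 0 0.02; 0.007 0 0 0 0.02")

```text
time: 6.95
position: [0.6186, -0.1816, 0.0182]
tool_rot: [0.992, -0.129, -0.001, -0.001]
ft_force: [1.0, 5.0, 1.8]
grip_width: 0.0273
grip_force: 25.0
```

```bash
python3 - <<'E'
from h import *
from rig import cams,get_obs
b=cams.camera('side');cv2.imwrite('pics/s1.png',cv2.resize(b[130:210,190:340],(750,400),interpolation=2))
E
```

```text
(no output)
```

View pics/s1.png

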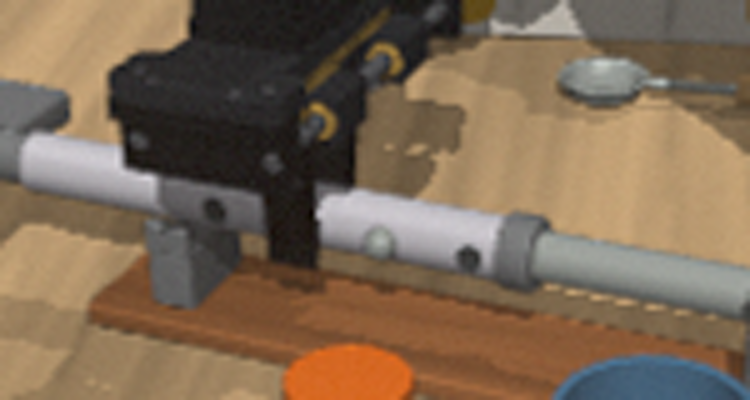

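The button, at px (265.8,178.4), has not moved and shows bright in the next hole; the tube has slid on. Releasing and lifting straight up, then checking.

Call:
servo_tool(moves="0 0 0 0 0.087; 0 0 0 0 0.087; 0 0 0 0 0.087; 0 0 0 0 0.087; 0 0 0 0 0.087; 0 0 0 0 0.087; 0 0 -0.03 0 0.087; 0 0 -0.06 0 0.087; 0 0 -0.1 0 0.087; 0 0 -0.14 0 0.087")

```text
time: 7.83
position: [0.6179, -0.1831, 0.1586]
tool_rot: [0.992, -0.129, -0.001, -0.0]
ft_force: [1.1, -0.2, -0.4]
grip_width: 0.0833
grip_force: 0.0
```

Call:
servo_tool(moves="-0.03 0 -0.02 0 0.087; -0.05 0 -0.02 0 0.087; -0.05 0 -0.02 0 0.087; -0.05 0 -0.02 0 0.087")

```text
time: 8.17
position: [0.57, -0.1704, 0.1787]
tool_rot: [0.992, -0.129, 0.0, 0.0]
ft_force: [0.7, 0.2, 0.1]
grip_width: 0.0867
grip_force: 0.0
```

```bash
python3 - <<'E'
from h import *
from rig import cams,get_obs
w=cams.camera('wrist');b=cams.camera('side')
o=np.zeros((600,800,3),np.uint8);o[:300,:600]=cv2.resize(b[140:215,190:340],(600,300),interpolation=2)
o[300:,:600]=cv2.resize(w[40:240,180:380],(600,600),interpolation=2)[150:450]
cv2.imwrite('pics/e1.png',o)
E
```

```text
(no output)
```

View pics/e1.png

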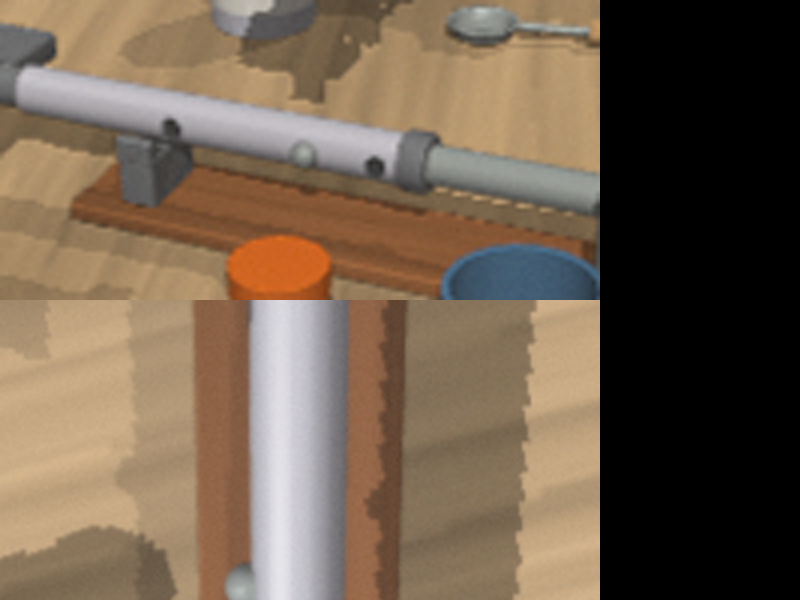

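The button sticks out at wrist crop (238,585), and the side-view holes have shifted about 17 px (40 mm). The gripper is clear, so I'm handing in.

```bash
python3 -c "
from rig import job
print(job.hand_in())"
```

```text
the job is handed in; nothing more can be done
None
```

The wiper pole is one hole longer (about 40 mm) with its button sprung out in the next hole, the arm never went near the brush pole, the gripper is clear and the job is handed in; no verdict came back.

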